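# Set the filter turret to green and take a reading

## Task

The filter turret on top of the white bench photometer is parked at its white mark. With the fingertips, push its orange tab round until it clicks in pointing at the green label, then press the black key on the photometer's top fully down and let it come up again. Only push and press: do not pinch the tab, do not press the key before the tab is at green, and leave the jars, beaker, brass weight and stopper where they stand.

Things in the scene. Friction and masses are not known exactly. Their poses are not given: they have to be found in the camera images.
- photometer: white instrument case, fixed to the worktop, 190 mm deep (x) by 250 mm wide (y), its flat top 60 mm above the worktop; origin at the centre of its underside; its front (small display) faces -x. Its position and yaw vary
- selector (a joint): angle of the filter turret (rad) about a vertical axis, 0 when its tab points straight to the front of the case (case -x, at the white mark), growing anticlockwise seen from above, so positive swings the tab to the case's -y side. It clicks and rests at -1.0, -0.5, 0, 0.5 and 1.0 and has end stops at -1.12 and 1.12. A sprung click pulls it to the nearest of these positions once let go; pushing it over to the next one takes about 3 N at the tab. It starts at about 0
- selector_hub (a point): centre of the turret on its turning axis, 2 mm above the case top. The black turret disc has radius 53 mm (with its ribs 55 mm) and is 8 mm thick at the rim; its hub, radius 30 mm, rises to 22 mm above the case top, with a small cap to 24 mm. Turns with the turret
- tab_push (a point): a point in the middle of the orange tab's height, on its centre plane, 68 mm out from the turning axis and 26 mm above the case top: push the tab sideways there. The tab is an upright fin, 10 mm thick, standing radially from 29 to 85 mm out from the axis and from 6 to 46 mm above the case top, with a white line along its upper edge. Its frame's -x points outward along the tab. Touching both of its faces at once counts as pinching
- tab_aim (a point): the spot the tab points at: on the turret's radius through the tab, 97 mm from the axis (12 mm beyond the tab's outer end), 2 mm above the case top; it lies over a label's centre when the tab is clicked in there
- label_green: round green label, 20 mm diameter, 2 mm thick, fixed on the case top, centre 97 mm from the turning axis; origin at the centre of its underside. The green, red, blue and yellow labels stand at the four click positions -1.0, -0.5, 0.5 and 1.0, in an order that varies; the white mark is at 0
- label_red: the same in red
- label_blue: the same in blue
- label_yellow: the same in yellow
- read_key (a joint): travel of the black key (m): 0 up, 0.006 fully pressed; it springs back. It starts to move at 1.5 N and is fully down at 5 N
- read_key_top (a point): centre of the upper face of the round black key, 26 mm diameter, on the case top near the front left corner; its face stands 22 mm above the case top when up, in a grey collar of 42 mm diameter, 12 mm high. It is pressed straight down
- jar_red: loose white sample jar with red screw lid, 48 mm diameter, 72 mm high, on the worktop to the left of the case; origin under its centre
- jar_blue: loose white sample jar with blue screw lid, 48 mm diameter, 72 mm high, on the worktop to the left of the case; origin under its centre
- beaker: loose glass beaker, 53 mm diameter, 71 mm high, behind the case; origin under its centre
- brass_weight: loose brass calibration weight, 28 mm diameter, 40 mm high, standing on the case top in its rear left corner; origin under its centre
- stopper: loose red-brown rubber stopper, 23 mm diameter, 28 mm high, behind the case; origin under its centre

How it is judged:
On the way, in this order (a step that is already met when the one before it is completed fails the run):
1. the tab points at the green label (horizontal distance between tab_aim and label_green below 0.01 m), for 0.3 s.
2. the black key is pressed down (value of joint read_key above 0.0045 m), for 0.1 s.
At the end, for the whole second after the job is handed in: the tab's aim point is within 10 mm (horizontally) of the green label's centre and the turret at rest, the key is up again (within 1.5 mm), and jars, beaker, weight and stopper are within 15 mm of where they stood (horizontal distance between tab_aim and label_green below 0.01 m and velocity of joint selector between -0.05 and 0.05 rad/s and value of joint read_key below 0.0015 m and distance of each of jar_red, jar_blue, beaker, brass_weight, stopper from where it was at the start of the episode below 0.015 m); the robot touches nothing.
It fails at once if the black key is pressed while the tab is not at the green label (value of joint read_key above 0.002 m and not (horizontal distance between tab_aim and label_green below 0.01 m)).
It fails at once if the tab is pinched (both faces touched at once) (contact force between each of selector_c2, selector_c3 and the fingers above 0.5 N).
It fails at once if a bystander (jar, beaker, weight, stopper) is moved more than 15 mm, lifted or carried (distance of any of jar_red, jar_blue, beaker, brass_weight, stopper from where it was at the start of the episode above 0.015 m).
It also fails if it takes over 58 s, if anything falls off the work surface, if the arm or the gripper's body presses on something with over 40 N, if the wrist force passes 120 N, or if a joint passes its speed limit or range.

## Robot

A 7-joint arm with a two-finger parallel gripper is mounted at the origin on a cart in front of the work surface, level with it; the furniture and walls round the work are solid. World frame = base frame: x ahead of the robot, y to its left, z up, the work surface at z = 0. Lengths are in m, angles in rad, forces in N, time in s.
With the tool pointing down it reaches from about 0.425 to 0.875 m from the base axis. Payload 4.7 kg.
Tool frame: the origin (TCP) lies where the fingers leave the gripper's body, on its centre line; the fingertips stand 70 mm ahead of it and the grasp point (between the pads) lies 51 mm ahead of it; z points along the fingers, y is the line along which they close (so a half turn about z gives the same grasp; the last joint's range is limited). The gripper opens to 87 mm and grips with 3 to 60 N. Pads are 19 mm wide; open, the fingers measure 117 mm over their backs; the gripper's body (75 mm by 190 mm) begins 51 mm behind the grasp point.
Start: joints at [-1.306, 0.321, -0.07, 1.45, 0.023, 1.371, -0.057], TCP at [0.161, 0.63, 0.292] pointing down, gripper open.
Joint ranges: [-2.86, 2.86], [-0.3, 2.09], [-1.38, 1.24], [0.06, 2.45], [-1.56, 4.7], [0.09, 2.05], [-2.69, 2.69]. Speed limits (rad/s): [2.57, 2.57, 3.14, 3.14, 3.14, 3.14, 3.14].

## Interface

Orientations are given as a rotation vector (axis times angle).
In Python, from bench import ctrl gives the robot as it stands.
- The arm moves only by the tool drive_tool, never from a script. Its argument "motion" is a list of rows, each a list of 3 entries, a list of its own where there are three numbers: the shift along the tool's x, y, z in cm, then the turn, a rotation vector about the tool's x, y, z in degrees, then the opening, from -1 (shut) to 1 (fully open). In form: [[[x, y, z], [ax, ay, az], claw], ...]. A call has 1 to 12 rows; each row shifts and turns the commanded pose from where the row before left it, along the tool's axes as they then stand; what a row does not reach is not made up. A row lasts 1/8 s, in which the tool goes at most 62.5 mm and 10.7 degrees, less where a joint would pass 70% of its speed; a pose out of reach is approached as far as the arm can. A call with a gripper value outside its range is refused whole. The fingers move at their own pace and stop on an object; "force" is the grip in N (left out, the last holds). Time passes only in rows, so rows that do not move let the fingers close. It gives the time, the measured TCP pose, the force, the opening and the grip force at its end, in the units of the state.
- ctrl.get_state(): the state, without advancing time (a new reading comes with each control period).
- ctrl.get_image(name): name is "scene" or "top" or "wrist"; returns the picture (480x640x3 uint8, red, green, blue); there is no depth.
- ctrl.calibration(name): a dict with "K" (3x3 intrinsics, pixels), "origin" and "attitude" of the camera in the world; the wrist camera has in their place "tool_from_camera" (4x4, takes a point from camera to tool coordinates, whose origin is the TCP and whose axes are the flange's). Camera axes: x right, y up, looking along -z (the intrinsics and any distortion apply to the point x, -y, -z); pixel columns grow to the right and rows downward; lengths in m; the calibration is good to about 2 mm. A picture is of the moment at which its call begins: read the wrist's pose just before it. calibration takes no time and is no camera call.
- ctrl.close_job(): hands the job in; it is judged then, once.
The state is a dict: "time": time; "joint_positions": joint angles; "qd": joint speeds; "joint_torque": joint torques, N m; "position": TCP position; "tool_rot": TCP orientation; "ft_force": force on the tool from outside, world axes, zero at the start; "torque": the same for the moment, N m; "grip_width": opening from 0.0 (shut) to 1.0 (fully open); "grip_force": force on a finger pad.
Only numpy, scipy, OpenCV 4.12 (cv2) and the standard library are available. Lean on these libraries where they do the work, as an engineer would, in place of code of your own. Each camera call takes 0.05 s, during which the arm holds its last target. There are 200 camera calls.

## Working session

There is one attempt and no reset: what is moved stays moved. The work goes in short steps, Python scripts to look and compute and a tool call to move; the robot and the scene stay as the last step left them, time stands still between calls to the robot, and variables do not carry over. Pictures are saved under pics/ and viewed, at most 10 in all, crops included, and the job is handed in when it is done.

Besides the shell and the picture viewer there is one more tool, called after ">>>" as a command line: name --argument value ..., lists and objects as JSON in quotes. drive_tool: Moves the arm, as the interface text tells. Its arguments: {"type":"object","properties":{"motion":{"type":"array","items":{"type":"array"}},"force":{"type":"number"}},"required":["motion"]}

```bash
mkdir -p pics
python3 - <<'E'
from bench import ctrl
import cv2
s=ctrl.get_state();print({k:s[k] for k in("time","position","tool_rot","ft_force","grip_width")})
for n in("scene","top"):
    cv2.imwrite(f"pics/{n}0.png",ctrl.get_image(n)[...,::-1]);print(n,ctrl.calibration(n))
print(ctrl.calibration("wrist"))
E
```

```text
{'time': 0.0, 'position': array([0.16125387, 0.62925949, 0.29114701]), 'tool_rot': array([-3.92860337e-01, -3.11678300e+00,  2.97031868e-03]), 'ft_force': array([ 0.09792144,  0.035511  , -0.22345369]), 'grip_width': 1.0016671472279635}
scene {'K': array([[595.58094072,   0.        , 315.88673671],
       [  0.        , 595.58094072, 253.38904668],
       [  0.        ,   0.        ,   1.        ]]), 'origin': array([ 0.21193134, -0.08975318,  0.75754163]), 'attitude': array([ 0.65265878, -0.24954221, -0.6658676 ])}
top {'K': array([[446.26966432,   0.        , 318.89473226],
       [  0.        , 446.26966432, 241.07138165],
       [  0.        ,   0.        ,   1.        ]]), 'origin': array([0.49670684, 0.32687901, 0.93929759]), 'attitude': array([ 0.06082589, -0.06801485, -1.55665185])}
{'K': array([[334.95568908,   0.        , 318.82490135],
       [  0.        , 334.95568908, 242.94740506],
       [  0.        ,   0.        ,   1.        ]]), 'tool_from_camera': array([[ 1.15311881e-03,  9.70588732e-01,  2.40740907e-01,
         6.43842370e-02],
       [ 9.99999262e-01, -1.21159063e-03,  9.48665189e-05,
        -1.32362726e-03],
       [ 3.83755800e-04,  2.40740620e-01, -9.70589412e-01,
        -9.22898281e-02],
       [ 0.00000000e+00,  0.00000000e+00,  0.00000000e+00,
         1.00000000e+00]])}
```

View pics/top0.png

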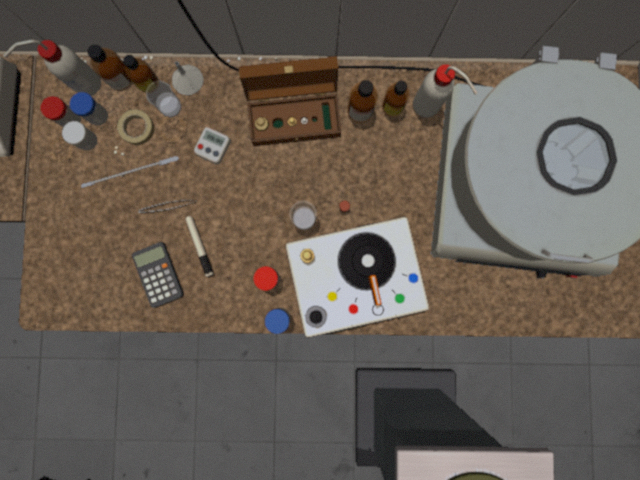

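View pics/scene0.png

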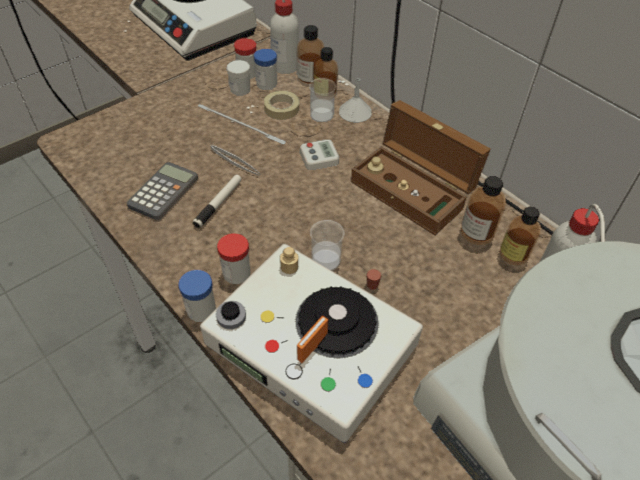

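The top picture shows the case at about (357,276), with the turret cap at (368,261) and the tab at (376,292). The labels are yellow (332,296), red (353,309), green (400,298) and blue (413,278). The white ring is at (377,310) and the key at (316,317). Green is one click to the right, so +0.5, and I need to push from the tab's left face. The next script refines these pixel positions and fits the pose.

```bash
cat > h.py <<'E'
import numpy as np,cv2
from scipy.spatial.transform import Rotation as R
from scipy.optimize import least_squares
from bench import ctrl
def proj(P,o,A,K):
    c=(np.atleast_2d(P)-o)@A
    return np.c_[K[0,2]+K[0,0]*c[:,0]/-c[:,2],K[1,2]+K[1,1]*c[:,1]/c[:,2]]
def ray(uv,z,o,A,K):
    d=A@np.array([(uv[0]-K[0,2])/K[0,0],-(uv[1]-K[1,2])/K[1,1],-1]);return o+d*(z-o[2])/d[2]
def cam(n):
    c=ctrl.calibration(n);K=c["K"]
    if n!="wrist": return c["origin"],R.from_rotvec(c["attitude"]).as_matrix(),K
    s=ctrl.get_state();T=c["tool_from_camera"];Rt=R.from_rotvec(s["tool_rot"]).as_matrix()
    return s["position"]+Rt@T[:3,3],Rt@T[:3,:3],K
def blobs(im,box):
    x0,y0,x1,y1=box;h=cv2.cvtColor(im[y0:y1,x0:x1],cv2.COLOR_RGB2HSV);out={}
    for n,a in dict(yellow=(22,33),green=(45,85),blue=(100,125),red=(172,180)).items():
        m=cv2.inRange(h,(a[0],150,60),(a[1],255,255))
        if n=="red": m|=cv2.inRange(h,(0,180,60),(4,255,255))
        k,l,st,ce=cv2.connectedComponentsWithStats(m);
        out[n]=[(st[i,4],(ce[i]+[x0,y0]).round(1)) for i in range(1,k) if st[i,4]>15]
    return out
E
python3 - <<'E'
from h import *
t=cv2.imread("pics/top0.png");s=cv2.imread("pics/scene0.png")
print(blobs(t[...,::-1],(290,220,425,335)));print(blobs(s[...,::-1],(205,280,420,430)))
a=cv2.resize(t[215:340,280:435],None,fx=5,fy=5,interpolation=cv2.INTER_CUBIC);cv2.imwrite("pics/c1.png",a[:600])
b=cv2.resize(s[235:435,195:425],None,fx=3,fy=3,interpolation=cv2.INTER_CUBIC);cv2.imwrite("pics/c2.png",b)
E
```

```text
{'yellow': [(np.int32(53), array([331.6, 296.1]))], 'green': [(np.int32(46), array([399.2, 297.9]))], 'blue': [(np.int32(52), array([412.7, 277.7]))], 'red': [(np.int32(46), array([353. , 308.6]))]}
{'yellow': [(np.int32(66), array([266.9, 316. ]))], 'green': [], 'blue': [(np.int32(132), array([364.8, 380.3]))], 'red': [(np.int32(102), array([271.7, 345.8]))]}
```

View pics/c1.png

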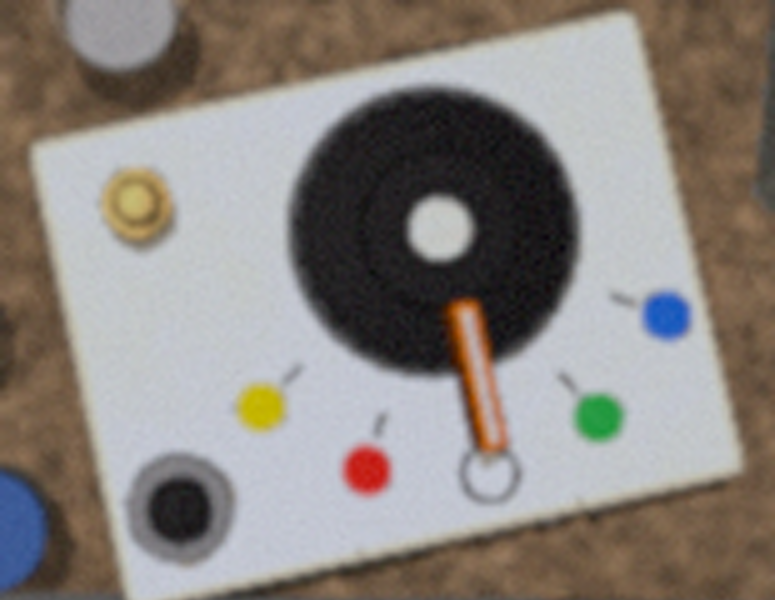

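View pics/c2.png

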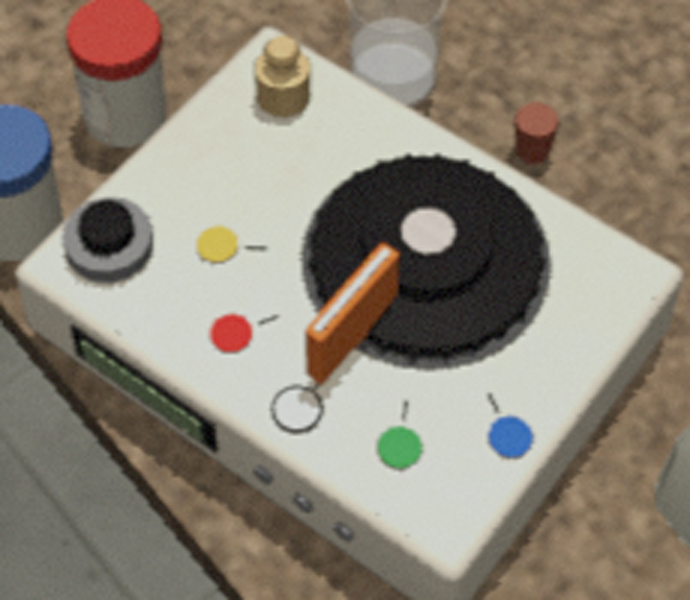

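The crops show the cap at (440,228), the ring at (490,473) and the key at (181,511) in c1. In c2, green is at (399,447), the ring at (297,409), the cap at (428,231) and the key at (106,225). I'll fit the hub, yaw and key to these.

Run:
```python
from h import *
t=lambda x,y:((np.array([x,y])+.5)/5-.5+[280,215]);s=lambda x,y:((np.array([x,y])+.5)/3-.5+[195,235])
ang=dict(yellow=-1,red=-.5,ring=0,green=.5,blue=1)
O={"top":dict(yellow=(331.6,296.1),green=(399.2,297.9),blue=(412.7,277.7),red=(353,308.6),ring=t(490,473),cap=t(440,228),key=t(181,511)),
"scene":dict(yellow=(266.9,316),blue=(364.8,380.3),red=(271.7,345.8),green=s(399,447),ring=s(297,409),cap=s(428,231),key=s(106,225))}
C={n:cam(n) for n in O}
def pt(p,k):
    if k=="cap":return [p[0],p[1],.084]
    if k=="key":return [p[3],p[4],.082]
    a=p[2]+ang[k]+np.pi;return [p[0]+.097*np.cos(a),p[1]+.097*np.sin(a),.062]
for use in(["top"],["scene"],["top","scene"]):
    f=lambda p:np.concatenate([(proj(pt(p,k),*C[n])[0]-O[n][k]) for n in use for k in O[n]])
    r=least_squares(f,[.45,.25,.2,.4,.35]);print(use,r.x.round(4),np.abs(r.fun).max().round(2))
```

```text
['top'] [0.5315 0.2298 0.2345 0.4228 0.3274] 0.13
['scene'] [0.5287 0.2306 0.2338 0.4193 0.3267] 0.22
['top', 'scene'] [0.5297 0.2304 0.2338 0.4206 0.3271] 1.2
```

>>> drive_tool --motion '[[[-3.8,-3.0,0.2],[0,0,0],-1],[[-3.8,-3.0,0.2],[0,0,0],-1],[[-3.8,-3.0,0.2],[0,0,0],-1],[[-3.8,-3.0,0.2],[0,0,0],-1],[[-3.8,-3.0,0.2],[0,0,0],-1],[[-3.8,-3.0,0.2],[0,0,0],-1],[[-3.8,-3.0,0.2],[0,0,0],-1],[[-3.8,-3.0,0.2],[0,0,0],-1],[[-3.8,-3.0,0.2],[0,0,0],-1],[[-3.8,-3.0,0.2],[0,0,0],-1],[[0,0,0],[0,0,0],-1]]'

```text
time: 1.48
position: [0.4572, 0.2404, 0.2719]
tool_rot: [0.405, 3.115, -0.003]
ft_force: [-0.1, 0.0, 0.2]
grip_width: 0.003
grip_force: 0.0
```

>>> drive_tool --motion '[[[0,0,0],[0,0,9],-1],[[0,0,0],[0,0,9],-1],[[0,0,0],[0,0,9],-1],[[0,0,0],[0,0,9],-1],[[0,0,0],[0,0,9],-1],[[0,0,0],[0,0,9],-1],[[0,0,0],[0,0,8],-1],[[0,0,0],[0,0,0],-1]]'

```text
time: 2.48
position: [0.4543, 0.2456, 0.272]
tool_rot: [-1.938, -2.472, 0.001]
ft_force: [0.3, -0.5, -0.5]
grip_width: 0.005
grip_force: 0.0
```

```bash
cat >> h.py <<'E'
hub=np.array([.530,.2303]);yaw0=.234
def goto(xy,z,inward):
    "shift (cm) and turn (deg about tool z) from here to TCP xy,z with tool y at world angle `inward`"
    s=ctrl.get_state();M=R.from_rotvec(s["tool_rot"]).as_matrix();y=M[:,1]
    d=(M.T@(np.r_[xy,z]-s["position"])*100).round(2)
    a=np.degrees(inward-np.arctan2(y[1],y[0]));print("shift",d,"turn z",-(((a+180)%360)-180).round(1),"tilt",M[:,2].round(3),"t",s["time"],"F",s["ft_force"].round(1),"w",s["grip_width"])
def at(q,r,off):
    a=yaw0+q;u=-np.array([np.cos(a),np.sin(a)]);return hub+r*u+off*np.array([-np.sin(a),np.cos(a)])
E
python3 - <<'E'
from h import *
goto(at(0,.07,.03),.148,yaw0)
im=ctrl.get_image("wrist");cv2.imwrite("pics/w1.png",im[...,::-1])
E
```

```text
shift [-0.25  0.02 12.4 ] turn z 0.4 tilt [-0.001  0.    -1.   ] t 2.475 F [ 0.3 -0.5 -0.5] w 0.004944541846953056
```

View pics/w1.png

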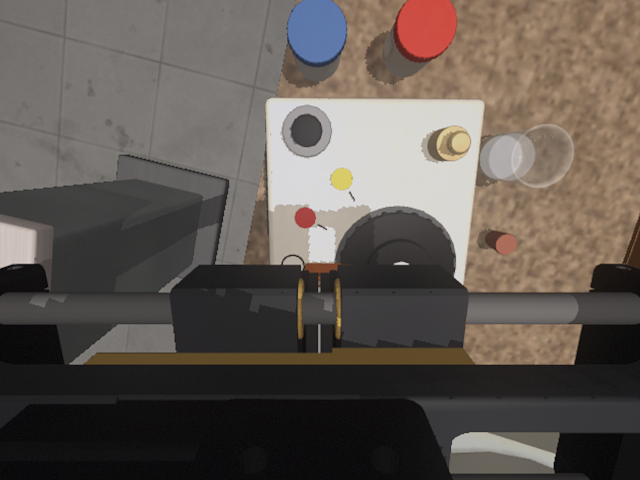

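The wrist view shows the fingertips beside the orange tab at (320,267), the key at (306,130), yellow at (342,179) and red at (305,217). That agrees with the fit. I'll cross-check the numbers before going down.

Run:
```python
from h import *
c=cam("wrist")
for n,uv,z in(("key",(306.5,130),.082),("yellow",(342,179),.062),("red",(305,217),.062)):print(n,ray(uv,z,*c).round(4))
print(at(-1,.097,0),at(-.5,.097,0))
```

```text
key [0.424  0.3275 0.082 ]
yellow [0.4631 0.2963 0.062 ]
red [0.4391 0.2552 0.062 ]
[0.46009312 0.29754603] [0.43641148 0.2557988 ]
```

>>> drive_tool --motion '[[[0,0,3],[0,0,0],-1],[[0,0,3],[0,0,0],-1],[[0,0,3],[0,0,0],-1],[[0,0,3],[0,0,0],-1],[[0,0,0],[0,0,0],-1]]'

```text
time: 3.15
position: [0.4532, 0.2442, 0.1501]
tool_rot: [-1.938, -2.47, 0.008]
ft_force: [0.0, -0.0, 0.4]
grip_width: 0.005
grip_force: 0.0
```

>>> drive_tool --motion '[[[-0.5,0,0],[0,0,0],-1],[[-0.5,0,0],[0,0,0],-1],[[-0.4,0,0],[0,0,0],-1],[[-0.37,-0.08,0],[0,0,-3],-1],[[-0.37,-0.08,0],[0,0,-3],-1],[[-0.37,-0.08,0],[0,0,-3],-1]]'

```text
time: 3.9
position: [0.4594, 0.2208, 0.1532]
tool_rot: [-1.739, -2.616, -0.004]
ft_force: [-1.1, 2.1, 0.4]
grip_width: 0.008
grip_force: 1.3
```

>>> drive_tool --motion '[[[-0.37,-0.08,0],[0,0,-3],-1],[[-0.37,-0.08,0],[0,0,-3],-1],[[-0.37,-0.08,0],[0,0,-3],-1],[[-0.37,-0.08,0],[0,0,-3],-1]]'

```text
time: 4.4
position: [0.4634, 0.205, 0.1529]
tool_rot: [1.457, 2.783, 0.002]
ft_force: [0.6, 0.2, 0.1]
grip_width: 0.005
grip_force: 0.0
```

Run:
```python
from h import *
goto(at(.45,.07,.0145),.15,yaw0+.45)
t=ctrl.get_image("top")[215:340,280:435,::-1];s=ctrl.get_image("scene")[235:435,195:425,::-1]
cv2.imwrite("pics/p2.png",np.vstack([cv2.resize(t,(465,375)),cv2.resize(s,(465,225))]))
cv2.imwrite("pics/p3.png",cv2.resize(s,None,fx=3,fy=3))
```

```text
shift [-0.82 -0.18  0.29] turn z -4.5 tilt [ 0.001  0.001 -1.   ] t 4.4 F [0.6 0.2 0.1] w 0.005404912036698852
```

View pics/p3.png

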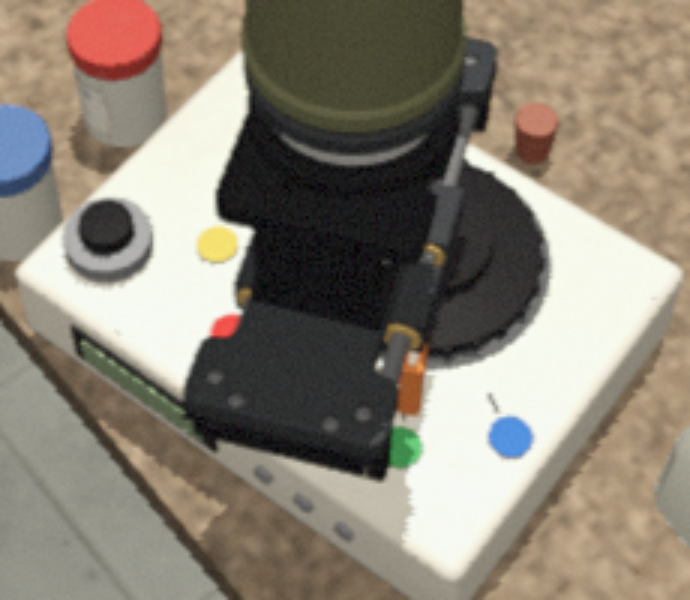

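The scene crop shows the tab at (412,385), standing over green at (402,447). The force has dropped, so it has clicked over. I'll back off, lift and check.

>>> drive_tool --motion '[[[1,0,0],[0,0,0],-1],[[1,0,0],[0,0,0],-1],[[0,0,-3],[0,0,0],-1],[[0,0,-3],[0,0,0],-1],[[4,0,-2],[0,0,0],-1],[[4,0,0],[0,0,0],-1],[[0,0,0],[0,0,0],-1]]'

```text
time: 5.38
position: [0.4034, 0.2914, 0.2326]
tool_rot: [-1.449, -2.786, -0.002]
ft_force: [-0.4, 0.5, -0.7]
grip_width: 0.006
grip_force: 0.0
```

Run:
```python
from h import *
goto([.4225,.3273],.20,yaw0+.36)
c=cam("wrist");print("key px",proj([.4225,.3273,.082],*c))
cv2.imwrite("pics/w4.png",ctrl.get_image("wrist")[...,::-1])
s=ctrl.get_image("scene")[235:435,195:425,::-1];cv2.imwrite("pics/p4.png",cv2.resize(s,None,fx=3,fy=3))
```

```text
shift [1.84 3.62 3.26] turn z 1.0 tilt [-0.     0.002 -1.   ] t 5.375 F [-0.4  0.5 -0.7] w 0.006401832599978379
key px [[368.46565571 223.54207574]]
```

View pics/p4.png

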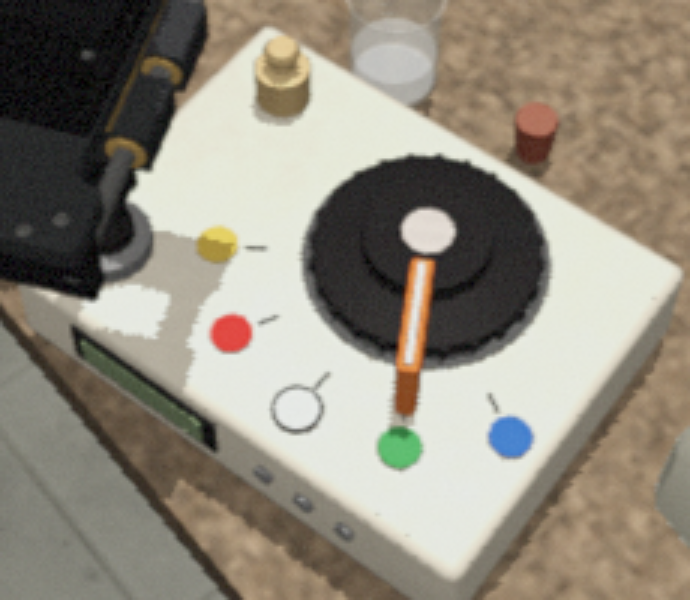

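The tab points at green, at (405,400) towards the label at (400,447). Next is the key.

>>> drive_tool --motion '[[[0.9,1.8,1],[0,0,0],-1],[[0.9,1.8,1],[0,0,0],-1],[[0,0,1.3],[0,0,0],-1],[[0,0,2],[0,0,0],-1],[[0,0,2],[0,0,0],-1],[[0,0,0],[0,0,0],-1]]'

```text
time: 6.22
position: [0.4247, 0.3206, 0.1573]
tool_rot: [-1.461, -2.78, 0.007]
ft_force: [0.6, -0.7, 0.7]
grip_width: 0.008
grip_force: 0.0
```

>>> drive_tool --motion '[[[0,0,0.4],[0,0,0],-1],[[0,0,0.4],[0,0,0],-1],[[0,0,0],[0,0,0],-1]]'

```text
time: 6.6
position: [0.426, 0.3228, 0.1518]
tool_rot: [1.459, 2.781, 0.001]
ft_force: [0.6, -1.3, 1.3]
grip_width: 0.005
grip_force: 0.8
```

>>> drive_tool --motion '[[[0,0,0.3],[0,0,0],-1],[[0,0,0.3],[0,0,0],-1],[[0,0,0],[0,0,0],-1]]'

```text
time: 6.98
position: [0.4261, 0.3229, 0.1461]
tool_rot: [1.46, 2.781, 0.002]
ft_force: [-0.1, -1.6, 6.9]
grip_width: 0.005
grip_force: 3.5
```

>>> drive_tool --motion '[[[0,0,0.3],[0,0,0],-1],[[0,0,0],[0,0,0],-1],[[0,0,0],[0,0,0],-1]]'

```text
time: 7.35
position: [0.4262, 0.3229, 0.1458]
tool_rot: [1.46, 2.782, 0.002]
ft_force: [-5.2, -5.8, 24.1]
grip_width: 0.004
grip_force: 11.7
```

The key has bottomed out: 24 N, with no further travel. I'll lift straight up and clear.

>>> drive_tool --motion '[[[0,0,-1],[0,0,0],-1],[[0,0,-2],[0,0,0],-1],[[0,0,-4],[0,0,0],-1],[[0,0,-4],[0,0,0],-1],[[0,0,-4],[0,0,0],-1],[[4,2,-2],[0,0,0],-1],[[4,2,0],[0,0,0],-1],[[4,2,0],[0,0,0],-1],[[0,0,0],[0,0,0],-1],[[0,0,0],[0,0,0],-1]]'

```text
time: 8.6
position: [0.4069, 0.4551, 0.3114]
tool_rot: [1.46, 2.782, -0.003]
ft_force: [0.5, -0.9, -0.6]
grip_width: 0.006
grip_force: 0.0
```

Run:
```python
from h import *
s=ctrl.get_image("scene")[235:435,195:425,::-1];cv2.imwrite("pics/p5.png",cv2.resize(s,None,fx=3,fy=3));print(ctrl.get_state()["ft_force"])
```

```text
[ 0.14379745 -0.22875628  0.32818344]
```

View pics/p5.png

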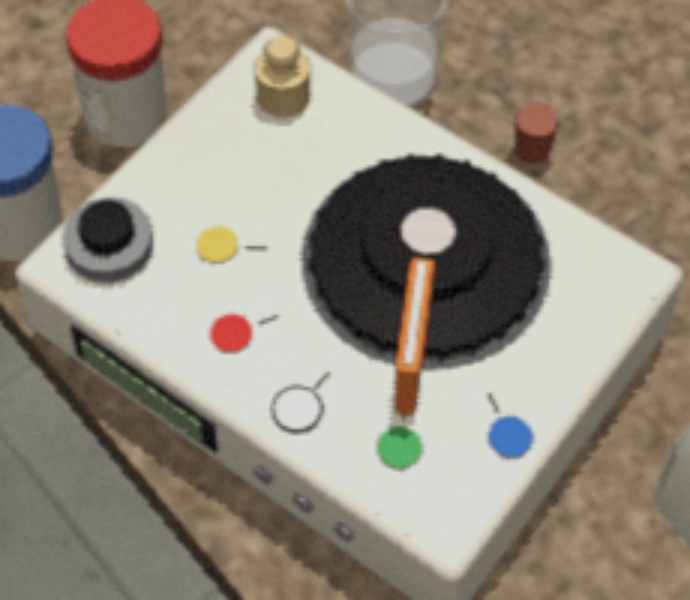

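The tab is still at green (400,447), the key is back up at (106,225), and the bystanders are where they stood. I'm handing in the job.

```bash
python3 -c "
from bench import ctrl
print(ctrl.close_job())"
```

```text
the job is handed in; nothing more can be done
None
```

I pushed the tab until it clicked in at green, pressed the black key fully down and let it come back up, left the other items where they stood, and handed the job in; no verdict came back.

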